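Put the examination set back in its tray

TASK

The contact lens check is over: put the pen torch, the small screwdriver, the contact lens case and the eye-drop bottle back into the white instrument tray, each seated in the foam insert cut for it: torch in the long slot, screwdriver in the short slot, lens case in the rounded pocket, bottle upright in the round well. Each must rest fully down on its pocket's floor; leave the spectacles and their case alone.

Things in the scene. Friction and masses are not known exactly. Their poses are not given: they have to be found in the camera images.
- penlight: White pen torch lying on the desk left of the tray, 125 mm long (its y), 15 mm wide (x) and 15 mm tall, about 45 g. Origin: centre of the underside. Flat-sided for contact: grip across x at the middle with the fingertips close to the desk. Long axis within 0.5 rad of world y at the start.
- screwdriver: Optician's small screwdriver, pale yellow handle with red end, lying on the desk left of the tray, 100 mm long (its y), 11 mm wide (x) and 11 mm tall, about 20 g; for contact a 10 x 10 mm bar over its whole length. Origin: centre of the underside, mid-length. Grip across x at the middle. Long axis within 0.6 rad of world y at the start.
- lens_case: Contact lens case lying on the desk left of the tray: two round 30 mm caps (one blue, one white), 38 mm apart along its y, on a low web; 68 x 30 x 19 mm, about 18 g. Origin: centre of the underside, between the caps. Gripped across x at the middle, 16 mm pads lodge between the caps at about 20 mm opening; caps are widest 12 to 18 mm up. Any yaw.
- drops_bottle: Small white eye-drop bottle, red cap, standing on the open desk between tray and spectacles (not the one at the back by the clear box), 22 mm in diameter, 58 mm tall (body to 47 mm, then the 12 mm cap), about 15 g. Origin: centre of the underside. For contact its body is square, 22 x 22 mm, sides along its x and y; grip it across x or y about 35 mm up. Yaw within 0.7 rad.
- long_slot_insert: Long slot, for the pen torch: pocket 138 (x) x 25 mm. Fixed black foam 166 (x) x 72 x 14 mm in a low white tray of four bays, in any order. Origin: underside centre, 3.4 mm above the desk; pale pocket floor 4 mm above it, foam top 14, lips bevelled. A bare 44 mm dark finger channel crosses the middle along y; neighbours start 36 mm off.
- short_slot_insert: Short narrow slot, for the screwdriver: pocket 112 (x) x 20 mm. Fixed black foam 166 (x) x 72 x 14 mm in a low white tray of four bays, in any order. Origin: underside centre, 3.4 mm above the desk; pale pocket floor 4 mm above it, foam top 14, lips bevelled. A bare 44 mm dark finger channel crosses the middle along y; neighbours start 36 mm off.
- twin_cup_insert: Broad pocket, rounded-off ends, for the lens case: 80 (x) x 41 mm, caps along x. Fixed black foam 166 (x) x 72 x 14 mm in a low white tray of four bays, in any order. Origin: underside centre, 3.4 mm above the desk; pale pocket floor 4 mm above it, foam top 14, lips bevelled. A bare 44 mm dark finger channel crosses the middle along y; neighbours start 36 mm off.
- round_well_insert: Round well, 38 mm wide, for the eye-drop bottle to stand in, in a boss 60 x 52 mm. Fixed black foam 166 (x) x 72 x 14 mm in a low white tray of four bays, in any order. Origin: underside centre, 3.4 mm above the desk; pale pocket floor 4 mm above it, foam top 14, lips bevelled.
- spectacles: Bystander: black spectacles, open, 138 x 138 x 41 mm, loose on the desk at the far left. Origin: centre of the underside. Leave alone.
- glasses_case: Bystander: teal hard spectacle case, shut, 162 x 67 x 43 mm, loose on the desk just behind the tray. Origin: centre of the underside. Leave alone.
Things that resemble listed ones, but are neither listed nor needed, are in the scene too. What is shaped like the lens_case but orange is not meant.

How it is judged:
By the outcome, as a careful person would: the job done as asked, in the order asked, and still so for the second after the job is handed in, with the robot touching nothing.
It also fails if it takes over 102 s, if anything falls off the work surface, if the arm or the gripper's body presses on something with over 40 N, if the wrist force passes 120 N, or if a joint passes its speed limit or range.

ROBOT

A 6-joint arm with a two-finger parallel gripper is mounted at the origin on a cart in front of the work surface, level with it; the furniture and walls round the work are solid. World frame = base frame: x ahead of the robot, y to its left, z up, the work surface at z = 0. Lengths are in mm, angles in rad, forces in N, time in s.
With the tool pointing down it reaches from about 400 to 925 mm from the base axis. Payload 12.5 kg.
Tool frame: the origin (TCP) lies midway between the tips of the shut fingers; the grasp point (between the pads) lies 19 mm behind it; z points along the fingers, y is the line along which they close (so a half turn about z gives the same grasp; the last joint's range is limited). The gripper opens to 95 mm and grips with 3 to 60 N. Pads are 20 mm wide; open, the fingers measure 119 mm over their backs; the gripper's body (75 mm by 180 mm) begins 59 mm behind the grasp point.
Start: joints at [1.074, 0.491, 1.559, -0, 1.092, -0.106], TCP at [238.065, 577.903, 214.661] pointing down, gripper open.
Joint ranges: [-3.1, 3.1], [-0.84, 2.19], [0.05, 2.79], [-1.13, 4.28], [0.06, 2.93], [-2.69, 2.69]. Speed limits (rad/s): [2.22, 2.22, 2.79, 3.14, 3.14, 3.14].

INTERFACE

Orientations are given as [roll, pitch, yaw] about the fixed x, y, z axes, in that order (R = Rz(yaw) Ry(pitch) Rx(roll)).
In Python, from cell import readout, eyes, env gives the robot as it stands.
- The arm moves only by the tool move_arm, never from a script. Its argument "plan" is a list of rows, each a list of 3 entries, a list of its own where there are three numbers: the turn, a rotation vector about the tool's x, y, z in degrees, then the shift along the tool's x, y, z in m, then the gripper command: -1 is shut, 1 is fully open, values between are in proportion. In form: [[[ax, ay, az], [x, y, z], jaw], ...]. A call has 1 to 5 rows; each row is the pose to reach, as a shift and turn from the pose commanded when the call began, along the tool's axes at that moment; what a row does not reach only later rows make up. A row lasts 1/8 s, in which the tool goes at most 62.5 mm and 10.7 degrees, less where a joint would pass 70% of its speed; a pose out of reach is approached as far as the arm can. A call with a gripper value outside its range is refused whole. The fingers move at their own pace and stop on an object; the grip force is fixed at half the most. Time passes only in rows, so rows that repeat a pose let the fingers close. It gives the time, the measured TCP pose, the force, the opening and the grip force at its end, in the units of the state.
- readout.state(): the state, without advancing time (a new reading comes with each control period).
- eyes.read_camera(name): name is "scene" or "top"; returns a dict with "img" (420x560x3 uint8, red, green, blue), "K" (3x3 intrinsics, pixels), "extrinsics" (4x4, takes a point from camera to world coordinates). Camera axes: x right, y up, looking along -z (the intrinsics and any distortion apply to the point x, -y, -z); pixel columns grow to the right and rows downward; lengths in mm; the calibration is good to about 2 mm. A picture is of the moment at which its call begins. There is no depth.
- env.job_done(): hands the job in; it is judged then, once.
Trained networks look in a picture, given as the dict that the camera call returned (one of the last four; its "shot" number tells which), for a name from the list of things; names that differ only in an ending like _2 or _b are one class to them, and where a whole thing is asked for, a point or a joint stands for the part that bears it (a point fixed in the world has none). Each returns a list of dicts, best first, with "score" (0 to 1); they miss things now and then, are a little off and sometimes report something else, mostly with a low value. They report only what shows in the picture. A call takes as long as a camera call. They do not tell look-alikes from the thing itself.
- eyes.cut_out(picture, name): "mask" (420x560 bool, what is visible of it) and "uv" ([column, row] in pixels, amid what is visible of it).
The state is a dict: "t": time; "joints": joint angles; "qvel": joint speeds; "tau": joint torques, N m; "eef_pos": TCP position; "tcp_rot": TCP orientation; "ft_force": force on the tool from outside, world axes, zero at the start; "moment": the same for the moment, N m; "opening": opening from 0.0 (shut) to 1.0 (fully open); "grip_force": force on a finger pad.
Only numpy, scipy, OpenCV 4.12 (cv2) and the standard library are available. Lean on these libraries where they do the work, as an engineer would, in place of code of your own. Each camera call takes 0.05 s, during which the arm holds its last target. There are 200 camera calls.

## Working session

There is one attempt and no reset: what is moved stays moved. The work goes in short steps, Python scripts to look and compute and a tool call to move; the robot and the scene stay as the last step left them, time stands still between calls to the robot, and variables do not carry over. Pictures are saved under pics/ and viewed, at most 14 in all, crops included, and the job is handed in when it is done.

Besides the shell and the picture viewer there is one more tool, called by a JSON object that holds its "op" and its "data". move_arm: Moves the arm, as the interface text tells. Its arguments: {"type":"object","properties":{"plan":{"type":"array","items":{"type":"array"}}},"required":["plan"]}

```bash
mkdir -p pics; ls
cat > h.py <<'E'
import numpy as np, cv2
from cell import readout, eyes, env
def ray(p,uv):
    K,E=np.array(p["K"]),np.array(p["extrinsics"])
    d=np.linalg.inv(K)@np.array([uv[0],uv[1],1.]); d=np.array([d[0],-d[1],-d[2]])
    return E[:3,3],E[:3,:3]@d
def at(p,uv,z):
    o,d=ray(p,uv); return o+d*(z-o[2])/d[2]
def rect(p,mask,z):
    "min-area rectangle of mask projected onto plane z: centre, sizes, yaw of long side"
    c=max(cv2.findContours(mask.astype(np.uint8),cv2.RETR_EXTERNAL,cv2.CHAIN_APPROX_NONE)[0],key=cv2.contourArea)
    P=np.array([at(p,q[0],z)[:2] for q in c],np.float32)
    b=cv2.boxPoints(cv2.minAreaRect(P)); e=[b[1]-b[0],b[2]-b[1]]
    e.sort(key=np.linalg.norm); l=e[1]
    return b.mean(0).round(1),[round(float(np.linalg.norm(x)),1) for x in e],round(float((np.arctan2(l[1],l[0]))%np.pi),3)
E
python3 - <<'E'
from h import *
print(readout.state())
for n in("top","scene"):
    p=eyes.read_camera(n); print(n,{k:p[k] for k in p if k!="img"})
    cv2.imwrite(f"pics/{n}0.png",cv2.resize(p["img"][:,:,::-1],(784,588),interpolation=cv2.INTER_CUBIC))
    if 1:
        for o,z in dict(penlight=7,screwdriver=5,lens_case=15,drops_bottle=50,long_slot_insert=17.4,short_slot_insert=17.4,twin_cup_insert=17.4,round_well_insert=17.4,spectacles=20,glasses_case=40).items():
            for r in eyes.cut_out(p,o)[:3]:
                print(o,round(r["score"],2),np.round(r["uv"]),r["mask"].sum(),rect(p,r["mask"],z))
E
```

```text
pics
{'t': 0.0, 'joints': array([ 1.07440627e+00,  4.91552101e-01,  1.55944659e+00, -9.12223388e-06,
        1.09169446e+00, -1.05617540e-01]), 'qvel': array([ 0.00049189, -0.00013841,  0.00059059, -0.00052843,  0.00031917,
       -0.00054783]), 'tau': array([-4.26566512e-04, -6.12640572e+01, -2.58187419e+01,  6.92199077e-02,
        4.81659151e-02, -1.29475206e-04]), 'eef_pos': array([237.93977721, 577.67453296, 214.06736785]), 'tcp_rot': array([-3.14049744e+00, -1.07970304e-04,  2.75082428e+00]), 'ft_force': array([-0.21454761, -0.63049362, -0.38627118]), 'moment': array([ 0.00676332,  0.01605547, -0.00741008]), 'grip_force': 0.0, 'opening': 0.9999542179123981}
top {'K': array([[467.19215173,   0.        , 288.76834077],
       [  0.        , 467.19215173, 204.22615493],
       [  0.        ,   0.        ,   1.        ]]), 'extrinsics': array([[ 1.27385746e-02,  9.95345111e-01, -9.55292603e-02,
         3.57007263e+02],
       [-9.99915847e-01,  1.29148486e-02,  1.22715129e-03,
         2.17774975e+02],
       [ 2.45518498e-03,  9.55055891e-02,  9.95425866e-01,
         1.44126569e
[... 2311 characters left out ...]
6, 81.5], 0.577)
drops_bottle 0.55 [276. 248.] 140 (array([404.7, 131.3], dtype=float32), [16.2, 66.7], 1.008)
long_slot_insert 0.57 [314. 289.] 1980 (array([423.9,   7.4], dtype=float32), [79.3, 174.1], 0.119)
short_slot_insert 0.89 [392. 355.] 3382 (array([ 438.5, -211.1], dtype=float32), [77.0, 174.9], 0.107)
twin_cup_insert 0.96 [361. 330.] 2801 (array([ 429.6, -138.7], dtype=float32), [75.6, 174.7], 0.109)
round_well_insert 0.82 [335. 309.] 2397 (array([429.2, -65.8], dtype=float32), [81.9, 173.7], 0.094)
spectacles 0.5 [192. 186.] 12 (array([370.8, 542.2], dtype=float32), [8.8, 17.6], 1.165)
glasses_case 0.94 [382. 261.] 1784 (array([580.2, -31.2], dtype=float32), [82.4, 178.1], 1.509)
```

View pics/top0.png

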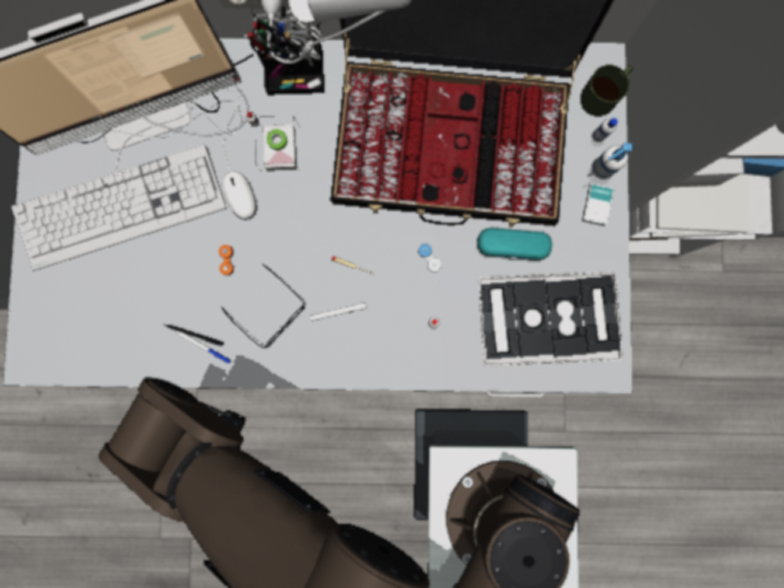

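View pics/scene0.png

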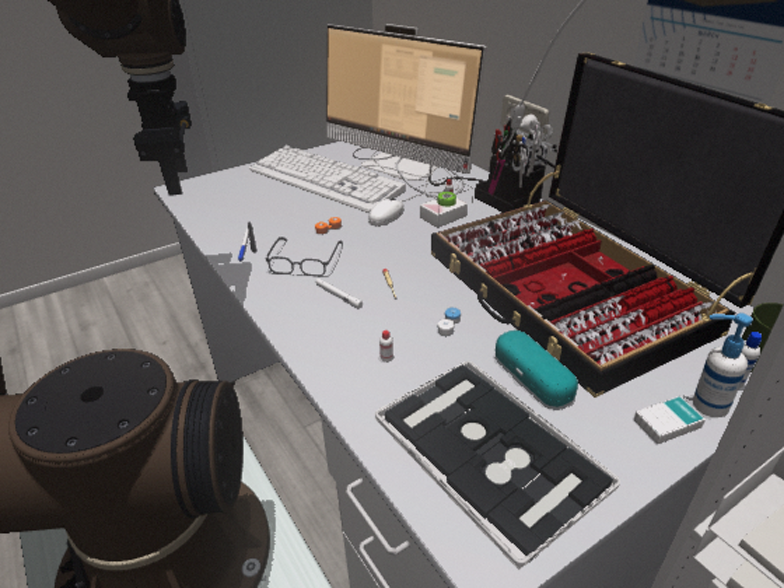

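The top view shows the tray bays left to right as long slot (498,320), well (533,318), twin pocket (566,320) and short slot (600,315). The torch is at (338,312), the screwdriver at (352,265), the blue/white lens case at (429,258), the bottle at (433,323), with an orange decoy at (226,260). Next I'll refine the poses and measure the suitcase's height near the lens case.

```bash
cat >> h.py <<'E'
def go(x,y,z,yaw,st=None,tag=""):
    "print turn(deg about tool z) and shift (m, tool axes) to a tool-down pose"
    from scipy.spatial.transform import Rotation as R
    st=st or readout.state()
    R0=R.from_euler("xyz",st["tcp_rot"]); R1=R.from_euler("xyz",[np.pi,0,yaw])
    print(tag,"turn",np.degrees((R0.inv()*R1).as_rotvec()).round(1),"shift",(R0.inv().apply(np.array([x,y,z])-st["eef_pos"])/1000).round(4))
E
python3 - <<'E'
from h import *
top=eyes.read_camera("top"); sc=eyes.read_camera("scene")
for nm,p in(("top",top),("scene",sc)):
    g=cv2.cvtColor(p["img"],cv2.COLOR_RGB2GRAY)
    for o in("long_slot_insert","round_well_insert","twin_cup_insert","short_slot_insert"):
        r=eyes.cut_out(p,o)[0]; c=max(cv2.findContours(r["mask"].astype(np.uint8),0,2)[0],key=cv2.contourArea)
        m=np.zeros(g.shape,np.uint8); cv2.drawContours(m,[cv2.convexHull(c)],-1,1,-1); m=cv2.erode(m,np.ones((3,3)))
        b=((g>130)&(m>0)).astype(np.uint8); n,l,s,ce=cv2.connectedComponentsWithStats(b)
        for k in np.argsort(-s[1:,4])[:1]+1: print(nm,o,s[k,4],at(p,ce[k],7.4).round(1),rect(p,l==k,7.4))
# screwdriver and penlight blobs vs desk
I=top["img"].astype(int)
for nm,p,(u0,v0,u1,v1) in(("top",top,(232,178,270,200)),("scene",sc,(268,186,290,217))):
    I=p["img"][v0:v1,u0:u1].astype(int); bg=np.median(I.reshape(-1,3),0); d=np.abs(I-bg).sum(2)
    b=np.zeros(p["img"].shape[:2],bool); b[v0:v1,u0:u1]=d>25
    n,l,s,ce=cv2.connectedComponentsWithStats(b.astype(np.uint8)); k=np.argmax(s[1:,4])+1
    print(nm,"driver",s[k],rect(p,l==k,5))
    cv2.imwrite(f"pics/drv_{nm}.png",cv2.resize(p["img"][v0-20:v1+20,u0-40:u1+110,::-1],None,fx=4,fy=4))
# lens caps by colour, in both
for nm,p,(u0,v0,u1,v1) in(("top",top,(295,170,318,195)),("scene",sc,(308,215,334,243))):
    I=p["img"][v0:v1,u0:u1].astype(int); bl=(I[:,:,2]-I[:,:,0]>40); wh=(I.min(2)>np.median(I.min(2))+18)
    for q,b in(("blue",bl),("white",wh)):
        vv,uu=np.nonzero(b); print(nm,q,len(uu),at(p,(uu.mean()+u0,vv.mean()+v0),17).round(1))
# bottle cap red
for nm,p,(u0,v0,u1,v1) in(("top",top,(298,220,320,242)),("scene",sc,(266,230,288,262))):
    I=p["img"][v0:v1,u0:u1].astype(int); b=(I[:,:,0]-I[:,:,1]>50)
    vv,uu=np.nonzero(b); print(nm,"cap",len(uu),at(p,(uu.mean()+u0,vv.mean()+v0),55).round(1))
# suitcase near corner height
b=at(sc,np.array([593,400])/1.4,0); print("corner",b)
for z in(40,60,80,100):
    q=np.linalg.inv(sc["extrinsics"])@np.r_[b[:2],z,1]; uv=sc["K"]@np.array([q[0],-q[1],-q[2]]); print(z,uv[:2]/uv[2]*1.4)
E
```

```text
top long_slot_insert 103 [559.2 163.    7.4] (array([559. , 162.3], dtype=float32), [18.7, 55.5], 0.547)
top round_well_insert 118 [429.1 -65.6   7.4] (array([429.6, -66.5], dtype=float32), [33.8, 34.0], 1.584)
top short_slot_insert 239 [ 438.6 -212.5    7.4] (array([ 439.1, -212. ], dtype=float32), [21.1, 111.9], 0.108)
scene long_slot_insert 448 [424.1  12.6   7.4] (array([427.6,  12.2], dtype=float32), [25.2, 134.5], 0.11)
scene round_well_insert 165 [433.7 -60.5   7.4] (array([433.2, -59.9], dtype=float32), [29.5, 35.4], 2.54)
scene twin_cup_insert 434 [ 432.8 -135.8    7.4] (array([ 433.9, -135.3], dtype=float32), [34.0, 71.9], 0.094)
scene short_slot_insert 496 [ 441.3 -208.8    7.4] (array([ 444. , -208.9], dtype=float32), [19.7, 108.3], 0.1)
top driver [236 182  31  15 134] (array([541., 333.], dtype=float32), [16.7, 101.3], 1.261)
scene driver [273 191  11  23  90] (array([543.4, 338.4], dtype=float32), [14.6, 113.2], 1.213)
top blue 70 [574.6 172.7  17. ]
top white 52 [544.9 152.2  17. ]
scene blue 67 [577.1 174.4  17. ]
scene white 46 [545.7 155.3  17. ]
top cap 14 [415.6 151.3  55. ]
scene cap 21 [419.  155.2  55. ]
corner [ 633.59259843 -114.2124145     0.        ]
40 [597.76933102 381.64454712]
60 [600.25043094 372.09567901]
80 [602.7993343  362.28585972]
100 [605.41885897 352.20424417]
```

View pics/drv_scene.png

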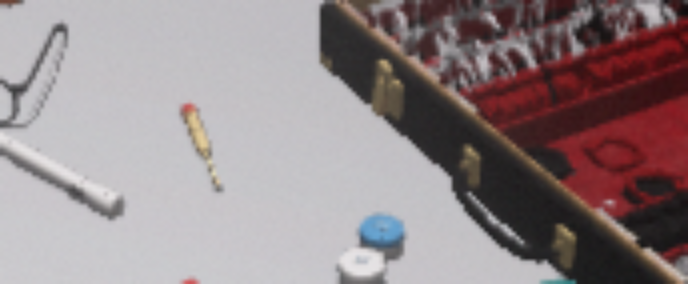

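View pics/drv_top.png

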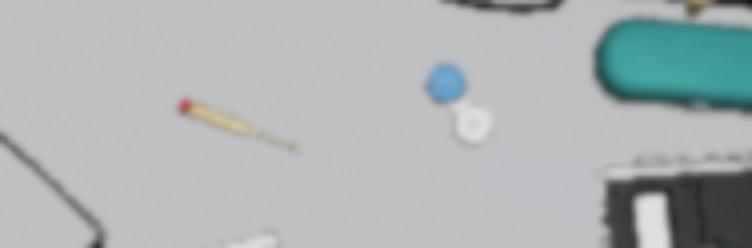

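```bash
cat >> h.py <<'E'
def seq(*wps):
    "waypoints (x,y,z,yaw) each as one call, starting at the measured pose"
    st=dict(readout.state()); print("now",st["eef_pos"].round(1),st["tcp_rot"].round(3),"f",st["ft_force"].round(1),"open",round(st["opening"],3),"grip",round(st["grip_force"],1),"t",st["t"],"q",st["joints"].round(2))
    for i,w in enumerate(wps):
        go(*w,st=st,tag=i); st=dict(eef_pos=np.array(w[:3],float),tcp_rot=[np.pi,0,w[3]])
E
python3 -c "
from h import *
seq((440,363.5,80,1.805),(440,363.5,3,1.805))"
```

```text
now [238.1 577.9 214.7] [3.141 0.    2.751] f [-0.8  0.2 -0.5] open 0.999 grip 0.0 t 1.6 q [ 1.07  0.49  1.56  0.    1.09 -0.11]
0 turn [ 0.  -0.  54.2] shift [-0.2684 -0.1213  0.1347]
1 turn [0. 0. 0.] shift [ 0.    -0.     0.077]
```

{"op": "move_arm", "data": {"plan": [[[0, 0, 54.2], [-0.2684, -0.1213, 0.1347], 1], [[0, 0, 54.2], [-0.2684, -0.1213, 0.1347], 1], [[0, 0, 54.2], [-0.2684, -0.1213, 0.1347], 1], [[0, 0, 54.2], [-0.2684, -0.1213, 0.1347], 1], [[0, 0, 54.2], [-0.2684, -0.1213, 0.1347], 1]]}}

```text
t: 2.22
eef_pos: [434.2, 369.7, 84.1]
tcp_rot: [3.141, -0.0, 1.807]
ft_force: [0.3, -0.0, -0.5]
opening: 0.999
grip_force: 0.0
```

```bash
python3 -c "
from h import *
p=eyes.read_camera('scene'); cv2.imwrite('pics/s1.png',cv2.resize(p['img'][130:290,140:360,::-1],None,fx=3,fy=3))
seq((440,363.5,80,1.805),(440,363.5,3,1.805))"
```

```text
now [437.  365.1  81. ] [-3.139e+00  2.000e-03  1.795e+00] f [ 3.6 -3.3 -3.2] open 0.998 grip 0.0 t 2.275 q [ 0.58  0.58  1.82 -0.    0.74  0.36]
0 turn [-0.1  0.1 -0.6] shift [-0.0022  0.0026  0.001 ]
1 turn [0. 0. 0.] shift [ 0.    -0.     0.077]
```

View pics/s1.png

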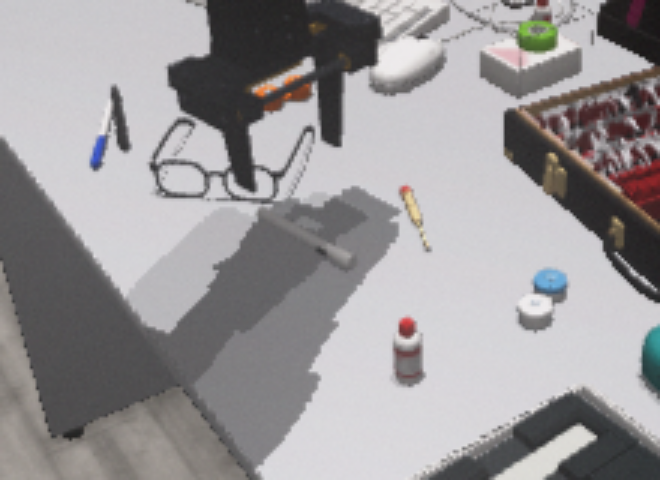

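{"op": "move_arm", "data": {"plan": [[[0, 0, 0], [0, 0, 0.045], 0.2], [[0, 0, 0], [0, 0, 0.077], 0.0], [[0, 0, 0], [0, 0, 0.077], -1], [[0, 0, 0], [0, 0, 0.077], -1], [[0, 0, 0], [0, 0, 0.077], -1]]}}

```text
t: 2.9
eef_pos: [433.4, 371.6, 9.1]
tcp_rot: [3.139, -0.001, 1.814]
ft_force: [-0.6, -0.4, 0.4]
opening: 0.53
grip_force: 0.0
```

{"op": "move_arm", "data": {"plan": [[[0, 0, 0], [0, 0, 0], -1], [[0, 0, 0], [0, 0, 0], -1], [[0, 0, 0], [0, 0, 0], -1]]}}

```text
t: 3.28
eef_pos: [433.0, 371.1, 7.9]
tcp_rot: [3.141, -0.0, 1.813]
ft_force: [0.7, 0.0, 0.0]
opening: 0.215
grip_force: 0.3
```

```bash
python3 -c "
from h import *
seq((440,363.5,90,1.805),(432,180,90,2.6),(423,10,90,3.242),(423,10,30,3.242),(423,10,13,3.242))"
```

```text
now [433.  371.1   7.9] [ 3.141 -0.     1.813] f [0.7 0.  0. ] open 0.215 grip 0.3 t 3.275 q [0.59 0.7  1.86 0.   0.58 0.35]
0 turn [ 0.  -0.   0.5] shift [-0.0091  0.005  -0.0821]
1 turn [ -0.    0.  -45.6] shift [-0.1766 -0.0504 -0.    ]
2 turn [  0.    0.  -36.8] shift [-0.0799 -0.1503 -0.    ]
3 turn [0. 0. 0.] shift [-0.   -0.    0.06]
4 turn [0. 0. 0.] shift [-0.    -0.     0.017]
```

{"op": "move_arm", "data": {"plan": [[[0, 0, 0], [0, 0, 0], -0.2], [[0, 0, 0.5], [-0.0091, 0.005, 0.005], -0.2], [[0, 0, 0.5], [-0.0091, 0.005, 0.005], -0.2], [[0, 0, 0.5], [-0.0091, 0.005, 0.005], -0.2], [[0, 0, 0.5], [-0.0091, 0.005, 0.005], -1]]}}

```text
t: 3.9
eef_pos: [440.0, 363.4, 2.7]
tcp_rot: [3.142, -0.0, 1.805]
ft_force: [-0.1, 0.2, 0.0]
opening: 0.341
grip_force: 0.0
```

{"op": "move_arm", "data": {"plan": [[[0, 0, 0], [0, 0, 0], -1], [[0, 0, 0], [0, 0, 0], -1], [[0, 0, 0], [0, 0, 0], -1], [[0, 0, 0], [0, 0, 0], -1], [[0, 0, 0], [0, 0, 0], -1]]}}

```text
t: 4.53
eef_pos: [439.9, 363.5, 2.7]
tcp_rot: [3.142, -0.0, 1.805]
ft_force: [-0.7, 0.0, 1.4]
opening: 0.155
grip_force: 30.0
```

```bash
python3 -c "
from h import *
seq((440,363.5,90,1.805),(432,180,90,2.6),(423,10,90,3.242),(423,10,30,3.242),(423,10,13,3.242))"
```

```text
now [439.9 363.5   2.7] [ 3.142 -0.     1.805] f [-0.7  0.   1.4] open 0.155 grip 30.0 t 4.525 q [0.57 0.71 1.86 0.   0.57 0.34]
0 turn [ 0. -0. -0.] shift [-0.      0.0001 -0.0873]
1 turn [ -0.    0.  -45.6] shift [-0.1766 -0.0504 -0.    ]
2 turn [  0.    0.  -36.8] shift [-0.0799 -0.1503 -0.    ]
3 turn [0. 0. 0.] shift [-0.   -0.    0.06]
4 turn [0. 0. 0.] shift [-0.    -0.     0.017]
```

{"op": "move_arm", "data": {"plan": [[[0, 0, 0], [0, 0, -0.05], -1], [[0, 0, 0], [0, 0, -0.0873], -1], [[0, 0, -10], [-0.04, -0.01, -0.0873], -1], [[0, 0, -20], [-0.085, -0.02, -0.0873], -1], [[0, 0, -30], [-0.13, -0.035, -0.0873], -1]]}}

```text
t: 5.15
eef_pos: [436.1, 227.6, 90.1]
tcp_rot: [3.141, 0.0, 2.334]
ft_force: [-0.1, 0.1, -0.4]
opening: 0.153
grip_force: 30.0
```

```bash
python3 -c "
from h import *
seq((423,10,90,3.242))"
```

```text
now [436.1 227.6  90.1] [3.141 0.    2.334] f [-0.1  0.1 -0.4] open 0.153 grip 30.0 t 5.15 q [ 0.35  0.49  2.01 -0.    0.65 -0.42]
0 turn [  0.   0. -52.] shift [-0.1482 -0.16    0.    ]
```

{"op": "move_arm", "data": {"plan": [[[0, 0, -10], [-0.03, -0.032, 0], -1], [[0, 0, -20], [-0.06, -0.064, 0], -1], [[0, 0, -30], [-0.09, -0.096, 0], -1], [[0, 0, -40], [-0.12, -0.13, 0], -1], [[0, 0, -50], [-0.148, -0.16, 0], -1]]}}

```text
t: 5.78
eef_pos: [421.3, 10.3, 90.0]
tcp_rot: [-3.142, 0.0, -3.078]
ft_force: [-0.3, -0.2, -0.3]
opening: 0.154
grip_force: 30.0
```

{"op": "move_arm", "data": {"plan": [[[0, 0, 0], [0, 0, 0], -1], [[0, 0, 0], [0, 0, 0.0], -1]]}}

```text
t: 6.02
eef_pos: [421.6, 11.9, 90.0]
tcp_rot: [3.141, 0.0, -3.087]
ft_force: [-0.4, -0.8, -0.9]
opening: 0.156
grip_force: 30.0
```

```bash
python3 -c "
from h import *
seq((423,10,32,3.242),(423,10,12,3.242))"
```

```text
now [421.6  11.9  90. ] [ 3.141  0.    -3.087] f [-0.4 -0.8 -0.9] open 0.156 grip 30.0 t 6.025 q [-0.13  0.41  2.17  0.    0.56 -1.75]
0 turn [ 0.   0.  -2.6] shift [-0.0013 -0.002   0.058 ]
1 turn [0. 0. 0.] shift [-0.   -0.    0.02]
```

{"op": "move_arm", "data": {"plan": [[[0, 0, -2.6], [-0.0013, -0.002, 0.04], -1], [[0, 0, -2.6], [-0.0013, -0.002, 0.06], -1], [[0, 0, -2.6], [-0.0013, -0.002, 0.06], -1], [[0, 0, -2.6], [-0.0013, -0.002, 0.06], -1]]}}

```text
t: 6.52
eef_pos: [423.2, 10.4, 30.5]
tcp_rot: [-3.142, 0.0, -3.038]
ft_force: [0.3, 0.7, -0.7]
opening: 0.156
grip_force: 30.0
```

```bash
python3 -c "
from h import *
p=eyes.read_camera('scene'); cv2.imwrite('pics/s2.png',cv2.resize(p['img'][240:400,240:460,::-1],None,fx=3.5,fy=3.5))
seq((423,10,12,3.242))"
```

```text
now [423.3  10.3  30.7] [-3.141e+00  1.000e-03 -3.038e+00] f [ 0.   0.1 -0.4] open 0.16 grip 30.0 t 6.575 q [-0.13  0.54  2.21  0.    0.39 -1.81]
0 turn [-0.   0.1  0.2] shift [ 0.0003 -0.0002  0.0187]
```

View pics/s2.png

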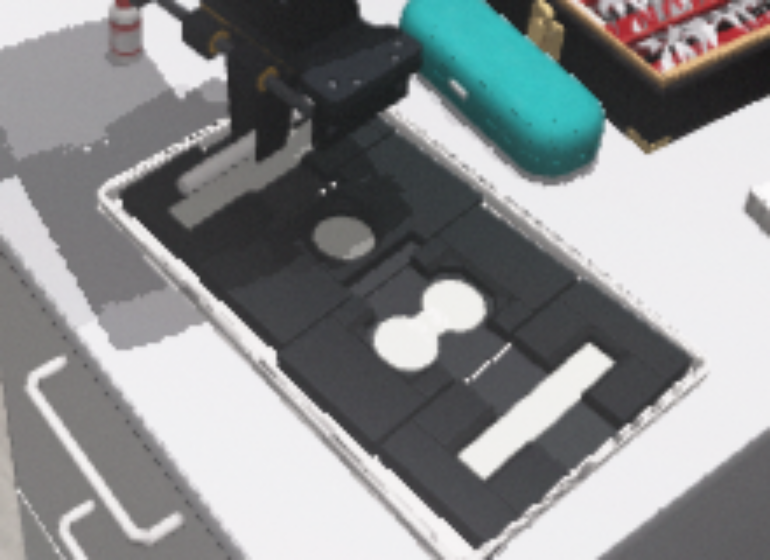

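```bash
python3 -c "
from h import *
p=eyes.read_camera('scene')
f=lambda u,v,z:print((u,v),at(p,(u/3.5+240,v/3.5+240),z).round(1))
f(170,207,7.4);f(190,228,7.4);f(180,188,28);f(186,178,36)
print('expected pen near end',423-62.5*np.cos(.1),10-62.5*np.sin(.1))
f(458,457,7.4);f(488,479,7.4);f(585,343,7.4);f(614,364,7.4)
"
```

```text
(170, 207) [362.4  16.3   7.4]
(190, 228) [362.9  -4.2   7.4]
(180, 188) [365.4   9.7  28. ]
(186, 178) [368.6   8.1  36. ]
expected pen near end 360.8122396701234 3.7604114595732403
(458, 457) [ 389.  -206.8    7.4]
(488, 479) [ 392.8 -224.5    7.4]
(585, 343) [ 494.7 -194.2    7.4]
(614, 364) [ 497.3 -212.6    7.4]
```

```bash
python3 -c "
from h import *
seq((421.5,7,30,3.242),(421.5,7,10.5,3.242))"
```

```text
now [423.3  10.1  30.8] [-3.141e+00  1.000e-03 -3.038e+00] f [ 0.1  0.1 -0.3] open 0.156 grip 30.0 t 6.625 q [-0.13  0.54  2.21  0.    0.39 -1.81]
0 turn [-0.   0.1  0.2] shift [ 0.0021 -0.0029  0.0008]
1 turn [0. 0. 0.] shift [-0.     -0.      0.0195]
```

{"op": "move_arm", "data": {"plan": [[[0, 0, 0.2], [0.002, -0.003, 0.004], -1], [[0, 0, 0.2], [0.002, -0.003, 0.01], -1], [[0, 0, 0.2], [0.002, -0.003, 0.015], -1], [[0, 0, 0.2], [0.002, -0.003, 0.02], -1], [[0, 0, 0.2], [0.002, -0.003, 0.02], -1]]}}

```text
t: 7.25
eef_pos: [421.2, 6.7, 9.6]
tcp_rot: [3.141, -0.0, -3.042]
ft_force: [-0.4, 0.8, -0.8]
opening: 0.152
grip_force: 30.0
```

{"op": "move_arm", "data": {"plan": [[[0, 0, 0], [0, 0, 0], -0.28], [[0, 0, 0], [0, 0, 0], -0.28], [[0, 0, 0], [0, 0, 0], -0.28]]}}

```text
t: 7.62
eef_pos: [421.2, 6.7, 9.9]
tcp_rot: [3.142, 0.0, -3.042]
ft_force: [0.1, -1.1, -0.1]
opening: 0.351
grip_force: 0.0
```

{"op": "move_arm", "data": {"plan": [[[0, 0, 0], [0, 0, -0.03], -0.28], [[0, 0, 0], [0, 0, -0.08], -0.28], [[0, 0, 0], [0, 0, -0.1], -0.28]]}}

```text
t: 8.0
eef_pos: [421.7, 6.6, 112.1]
tcp_rot: [-3.141, 0.003, -3.042]
ft_force: [-0.4, 0.3, 0.0]
opening: 0.359
grip_force: 0.0
```

```bash
python3 -c "
from h import *
seq((500,200,100,2.2),(541,335,70,1.24),(541,335,3,1.24))"
```

```text
now [421.7   6.6 112.1] [-3.141e+00  3.000e-03 -3.042e+00] f [-0.4  0.3  0. ] open 0.359 grip 0.0 t 8.0 q [-0.14  0.37  2.15  0.    0.62 -1.81]
0 turn [ 0.1  0.2 59.7] shift [-0.0971  0.1846  0.0123]
1 turn [ 0. -0. 55.] shift [0.085  0.1126 0.03  ]
2 turn [0. 0. 0.] shift [-0.    -0.     0.067]
```

```bash
python3 -c "
from h import *
seq((541,335,90,4.38))
p=eyes.read_camera('scene');I=p['img'][250:400,230:460];cv2.imwrite('pics/s3.png',cv2.resize(I[:,:,::-1],None,fx=3,fy=3))"
```

```text
now [421.7   6.6 112.1] [-3.141e+00  3.000e-03 -3.042e+00] f [-0.4  0.3  0. ] open 0.359 grip 0.0 t 8.0 q [-0.14  0.37  2.15  0.    0.62 -1.81]
0 turn [ -0.1   0.1 -65.2] shift [-0.1513  0.3149  0.0224]
```

View pics/s3.png

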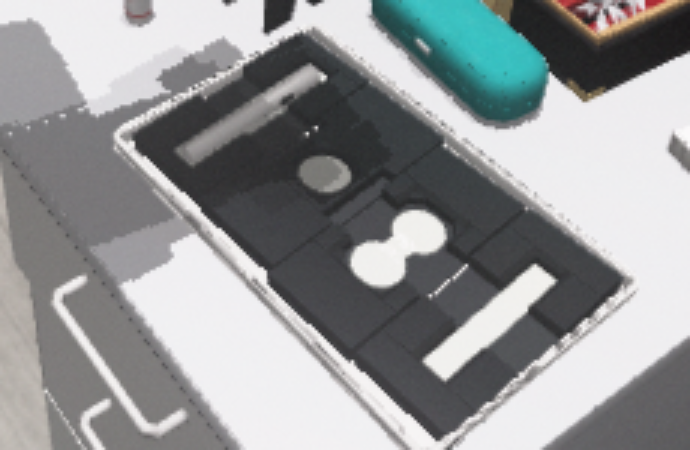

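The torch lies in the long slot, near end at crop (190,155) and far end at (318,72), level with the foam. Next, the screwdriver.

{"op": "move_arm", "data": {"plan": [[[0, 0, -10], [-0.025, 0.05, 0], 0], [[0, 0, -20], [-0.05, 0.1, 0.005], 0], [[0, 0, -30], [-0.075, 0.15, 0.01], 0], [[0, 0, -40], [-0.1, 0.2, 0.015], 0], [[0, 0, -50], [-0.125, 0.255, 0.02], 0]]}}

```text
t: 8.68
eef_pos: [520.5, 274.5, 89.0]
tcp_rot: [3.141, -0.001, -2.164]
ft_force: [1.3, -0.8, 1.3]
opening: 0.501
grip_force: 0.0
```

```bash
python3 -c "
from h import *
seq((540,334,70,4.38),(540,334,3,4.38))"
```

```text
now [520.5 274.5  89. ] [ 3.141e+00 -1.000e-03 -2.164e+00] f [ 1.3 -0.8  1.3] open 0.501 grip 0.0 t 8.675 q [ 0.37  0.59  1.77 -0.    0.78 -2.18]
0 turn [  0.   -0.  -14.9] shift [-0.0602  0.0171  0.019 ]
1 turn [0. 0. 0.] shift [ 0.    -0.     0.067]
```

{"op": "move_arm", "data": {"plan": [[[0, 0, -8], [-0.03, 0.009, 0.019], 0], [[0, 0, -14.9], [-0.0602, 0.0171, 0.019], 0], [[0, 0, -14.9], [-0.0602, 0.0171, 0.019], 0], [[0, 0, -14.9], [-0.0602, 0.0171, 0.019], 0]]}}

```text
t: 9.18
eef_pos: [539.5, 331.5, 70.3]
tcp_rot: [3.141, -0.001, -1.911]
ft_force: [0.1, 0.0, -1.1]
opening: 0.501
grip_force: 0.0
```

```bash
python3 -c "
from h import *
p=eyes.read_camera('scene');cv2.imwrite('pics/s4.png',cv2.resize(p['img'][150:250,220:350,::-1],None,fx=5,fy=5))
seq((540,334,3,4.38))"
```

```text
now [539.7 331.3  70.7] [ 3.141e+00 -1.000e-03 -1.911e+00] f [0.6 0.6 0. ] open 0.501 grip 0.0 t 9.225 q [ 0.45  0.67  1.67 -0.    0.81 -2.35]
0 turn [ 0.  -0.  -0.5] shift [-0.0027  0.0005  0.0676]
```

View pics/s4.png

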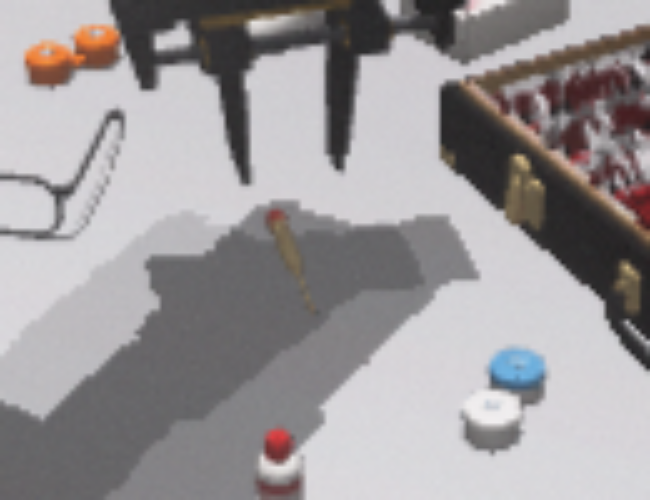

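{"op": "move_arm", "data": {"plan": [[[0, 0, -0.5], [-0.0027, 0.0005, 0.045], 0], [[0, 0, -0.5], [-0.0027, 0.0005, 0.068], -0.2], [[0, 0, -0.5], [-0.0027, 0.0005, 0.068], -0.6], [[0, 0, -0.5], [-0.0027, 0.0005, 0.068], -1], [[0, 0, -0.5], [-0.0027, 0.0005, 0.068], -1]]}}

```text
t: 9.85
eef_pos: [540.7, 334.6, 3.6]
tcp_rot: [-3.141, 0.001, -1.901]
ft_force: [-0.2, 0.2, -0.2]
opening: 0.141
grip_force: 0.0
```

{"op": "move_arm", "data": {"plan": [[[0, 0, 0], [0, 0, 0], -1], [[0, 0, 0], [0, 0, 0], -1], [[0, 0, 0], [0, 0, 0], -1], [[0, 0, 0], [0, 0, 0], -1], [[0, 0, 0], [0, 0, 0], -1]]}}

```text
t: 10.48
eef_pos: [540.6, 334.8, 3.5]
tcp_rot: [-3.141, 0.0, -1.901]
ft_force: [-0.7, -2.4, 6.4]
opening: 0.097
grip_force: 30.0
```

```bash
python3 -c "
from h import *
seq((540,334,95,4.38),(460,50,95,3.6),(438,-212,95,3.242))"
```

```text
now [540.6 334.8   3.5] [-3.141  0.    -1.901] f [-0.7 -2.4  6.4] open 0.097 grip 30.0 t 10.475 q [ 0.45  0.76  1.69 -0.    0.69 -2.36]
0 turn [-0.   0.   0.2] shift [ 0.0009  0.0003 -0.0915]
1 turn [ 0.  -0.  44.7] shift [ 0.2946 -0.017  -0.    ]
2 turn [ 0.  -0.  20.5] shift [ 0.1357 -0.2252 -0.    ]
```

{"op": "move_arm", "data": {"plan": [[[0, 0, 0], [0, 0, -0.05], -1], [[0, 0, 0], [0, 0, -0.0915], -1], [[0, 0, 9], [0.05, -0.003, -0.0915], -1], [[0, 0, 18], [0.1, -0.006, -0.0915], -1], [[0, 0, 27], [0.155, -0.009, -0.0915], -1]]}}

```text
t: 11.1
eef_pos: [498.2, 184.3, 94.6]
tcp_rot: [-3.141, 0.001, -2.376]
ft_force: [0.2, -0.6, -0.3]
opening: 0.101
grip_force: 30.0
```

```bash
python3 -c "
from h import *
seq((438.5,-212.5,95,3.242))"
```

```text
now [498.2 184.3  94.6] [-3.141e+00  1.000e-03 -2.376e+00] f [ 0.2 -0.6 -0.3] open 0.101 grip 30.0 t 11.1 q [ 0.23  0.52  1.91  0.    0.71 -2.11]
0 turn [-0.   0.  38.1] shift [ 0.3179 -0.2448 -0.0006]
```

{"op": "move_arm", "data": {"plan": [[[0, 0, 7], [0.046, -0.035, 0], -1], [[0, 0, 14], [0.092, -0.07, 0], -1], [[0, 0, 21], [0.138, -0.106, 0], -1], [[0, 0, 27], [0.184, -0.141, 0], -1], [[0, 0, 33], [0.23, -0.177, 0], -1]]}}

```text
t: 11.72
eef_pos: [456.4, -103.6, 94.6]
tcp_rot: [-3.141, 0.001, -2.951]
ft_force: [0.4, 0.3, 0.3]
opening: 0.1
grip_force: 30.0
```

```bash
python3 -c "
from h import *
seq((438.5,-212.5,50,3.242))"
```

```text
now [ 456.4 -103.6   94.6] [-3.141e+00  1.000e-03 -2.951e+00] f [0.4 0.3 0.3] open 0.1 grip 30.0 t 11.725 q [-0.36  0.45  2.06  0.    0.63 -2.13]
0 turn [-0.   0.   5.2] shift [ 0.0383 -0.1036  0.0446]
```

{"op": "move_arm", "data": {"plan": [[[0, 0, 5.2], [0.018, -0.05, 0], -1], [[0, 0, 5.2], [0.036, -0.098, 0.02], -1], [[0, 0, 5.2], [0.038, -0.1, 0.06], -1], [[0, 0, 5.2], [0.038, -0.1, 0.06], -1], [[0, 0, 5.2], [0.038, -0.1, 0.06], -1]]}}

```text
t: 12.35
eef_pos: [439.2, -206.9, 35.3]
tcp_rot: [-3.142, 0.0, -3.038]
ft_force: [0.5, -0.1, 0.2]
opening: 0.1
grip_force: 30.0
```

```bash
python3 -c "
from h import *
p=eyes.read_camera('scene');cv2.imwrite('pics/s5.png',cv2.resize(p['img'][270:410,320:480,::-1],None,fx=4.2,fy=4.2))
seq((438.5,-212.5,30,3.242),(438.5,-212.5,11,3.242))"
```

```text
now [ 439.4 -206.9   35.6] [-3.141e+00  1.000e-03 -3.038e+00] f [-0.6  0.1  0.4] open 0.1 grip 30.0 t 12.4 q [-0.58  0.58  2.06  0.    0.5  -2.25]
0 turn [-0.   0.1  0.2] shift [ 0.0015 -0.0054  0.0056]
1 turn [0. 0. 0.] shift [-0.    -0.     0.019]
```

View pics/s5.png

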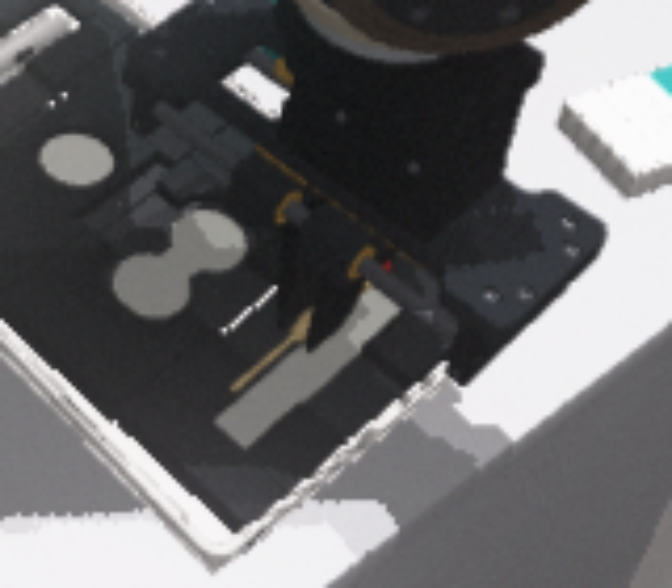

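```bash
python3 -c "
from h import *
p=eyes.read_camera('scene')
f=lambda u,v,z:print((u,v),at(p,(u/4.2+320,v/4.2+270),z).round(1))
f(235,387,37);f(216,424,7.4);f(248,447,7.4);f(370,288,7.4);f(400,308,7.4)
"
```

```text
(235, 387) [ 391.6 -212.2   37. ]
(216, 424) [ 389.3 -208.     7.4]
(248, 447) [ 392.9 -223.5    7.4]
(370, 288) [ 495.2 -196.2    7.4]
(400, 308) [ 498.2 -211.4    7.4]
```

{"op": "move_arm", "data": {"plan": [[[0, 0, 0], [0.0005, -0.0051, 0.006], -1], [[0, 0, 0], [0.0005, -0.0051, 0.012], -1], [[0, 0, 0], [0.0005, -0.0051, 0.02], -1], [[0, 0, 0], [0.0005, -0.0051, 0.025], -1], [[0, 0, 0], [0.0005, -0.0051, 0.025], -1]]}}

```text
t: 13.08
eef_pos: [438.8, -212.2, 9.3]
tcp_rot: [3.141, -0.0, -3.039]
ft_force: [0.2, 1.1, 4.1]
opening: 0.099
grip_force: 30.0
```

{"op": "move_arm", "data": {"plan": [[[0, 0, 0], [0, 0, 0], -0.35], [[0, 0, 0], [0, 0, 0], -0.35], [[0, 0, 0], [0, 0, 0], -0.35]]}}

```text
t: 13.45
eef_pos: [438.8, -212.4, 9.3]
tcp_rot: [3.141, -0.0, -3.039]
ft_force: [0.3, -0.9, 0.3]
opening: 0.315
grip_force: 0.0
```

{"op": "move_arm", "data": {"plan": [[[0, 0, 0], [0, 0, -0.03], -0.35], [[0, 0, 0], [0, 0, -0.09], -0.35], [[0, 0, 0], [0, 0, -0.115], -0.35]]}}

```text
t: 13.82
eef_pos: [439.4, -212.8, 127.0]
tcp_rot: [-3.14, 0.002, -3.039]
ft_force: [0.7, -0.0, -0.3]
opening: 0.326
grip_force: 0.0
```

```bash
python3 -c "
from h import *
seq((559.5,162.5,120,0.575+np.pi))"
```

```text
now [ 439.4 -212.8  127. ] [-3.140e+00  2.000e-03 -3.039e+00] f [ 0.7 -0.  -0.3] open 0.326 grip 0.0 t 13.825 q [-0.59  0.42  1.99  0.    0.73 -2.26]
0 turn [ -0.1   0.1 -27. ] shift [-0.1581  0.3609  0.0067]
```

{"op": "move_arm", "data": {"plan": [[[0, 0, -4], [-0.02, 0.045, 0], 0.2], [[0, 0, -9], [-0.044, 0.1, 0], 0.2], [[0, 0, -13], [-0.066, 0.15, 0], 0.2], [[0, 0, -17], [-0.088, 0.2, 0], 0.2], [[0, 0, -21], [-0.11, 0.25, 0], 0.2]]}}

```text
t: 14.45
eef_pos: [522.9, 49.4, 124.5]
tcp_rot: [-3.142, 0.0, -2.67]
ft_force: [0.2, -0.8, 0.2]
opening: 0.598
grip_force: 0.0
```

```bash
python3 -c "
from h import *
seq((559.2,162.5,110,0.575+np.pi))
p=eyes.read_camera('scene');cv2.imwrite('pics/s6.png',cv2.resize(p['img'][250:400,260:460,::-1],None,fx=3.5,fy=3.5))
"
```

```text
now [522.9  49.4 124.5] [-3.142  0.    -2.67 ] f [ 0.2 -0.8  0.2] open 0.598 grip 0.0 t 14.45 q [-0.03  0.47  1.9   0.    0.77 -2.07]
0 turn [-0.   0.  -5.9] shift [-0.0838  0.0843  0.0145]
```

View pics/s6.png

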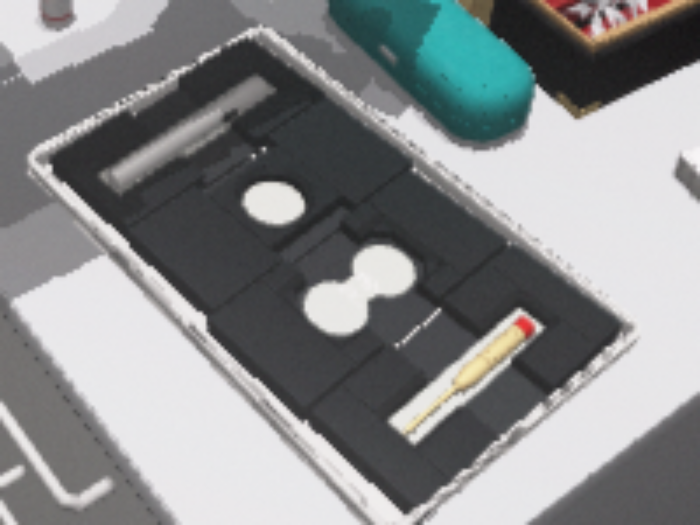

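The screwdriver lies on the floor of the short slot (tip (405,428), red end (522,325)) and the torch is in its slot. Next is the lens case.

{"op": "move_arm", "data": {"plan": [[[0, 0, -3], [-0.035, 0.035, 0.01], 0.2], [[0, 0, -5.9], [-0.07, 0.07, 0.0145], 0.2], [[0, 0, -5.9], [-0.0838, 0.0843, 0.0145], 0.2], [[0, 0, -5.9], [-0.0838, 0.0843, 0.0145], 0.2], [[0, 0, -5.9], [-0.0838, 0.0843, 0.0145], 0.2]]}}

```text
t: 15.12
eef_pos: [558.8, 159.6, 110.0]
tcp_rot: [3.142, -0.0, -2.57]
ft_force: [-0.5, 0.1, -1.2]
opening: 0.598
grip_force: 0.0
```

```bash
python3 -c "
from h import *
seq((559.2,162.5,60,0.575+np.pi),(559.2,162.5,6,0.575+np.pi))
p=eyes.read_camera('scene')
I=p['img'].astype(int)[215:245,300:345]
for q,b in(('blue',I[:,:,2]-I[:,:,0]>40),):
  vv,uu=np.nonzero(b); print(q,len(uu),at(p,(uu.mean()+300,vv.mean()+215),17).round(1))
cv2.imwrite('pics/s7.png',cv2.resize(p['img'][170:270,270:400,::-1],None,fx=5,fy=5))
"
```

```text
now [558.8 159.6 110. ] [ 3.142 -0.    -2.57 ] f [-0.5  0.1 -1.2] open 0.598 grip 0.0 t 15.125 q [ 0.16  0.55  1.77 -0.    0.81 -1.98]
0 turn [ 0.  -0.  -0.2] shift [-0.0019  0.0022  0.05  ]
1 turn [0. 0. 0.] shift [ 0.    -0.     0.054]
blue 63 [577.3 174.6  17. ]
```

View pics/s7.png

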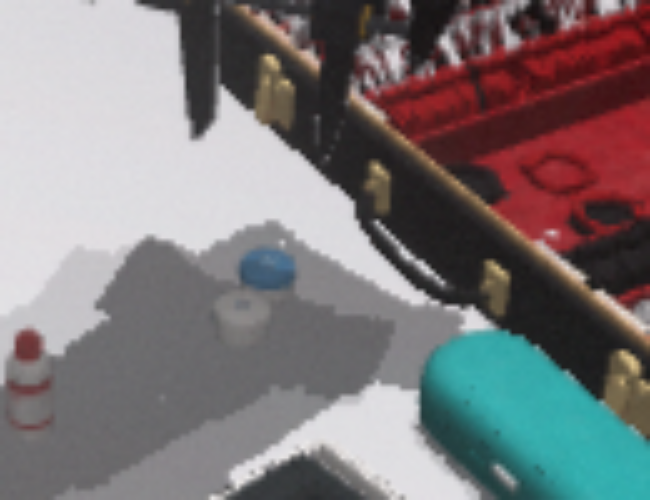

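{"op": "move_arm", "data": {"plan": [[[0, 0, -0.2], [-0.0019, 0.0022, 0.03], 0.2], [[0, 0, -0.2], [-0.0019, 0.0022, 0.06], 0.2], [[0, 0, -0.2], [-0.0019, 0.0022, 0.08], 0.2], [[0, 0, -0.2], [-0.0019, 0.0022, 0.08], 0.2], [[0, 0, -0.2], [-0.0019, 0.0022, 0.08], 0.2]]}}

```text
t: 15.8
eef_pos: [559.9, 163.0, 30.9]
tcp_rot: [-3.141, 0.001, -2.567]
ft_force: [-0.1, -0.2, -0.1]
opening: 0.605
grip_force: 0.0
```

```bash
python3 -c "
from h import *
seq((559.2,162.5,6,0.575+np.pi))
p=eyes.read_camera('scene')
cv2.imwrite('pics/s8.png',cv2.resize(p['img'][180:260,280:380,::-1],None,fx=6,fy=6))
"
```

```text
now [559.9 163.   30.9] [-3.141e+00  1.000e-03 -2.567e+00] f [-0.1 -0.2 -0.1] open 0.605 grip 0.0 t 15.8 q [ 0.17  0.67  1.82  0.    0.65 -1.98]
0 turn [-0.   0.1  0. ] shift [ 0.0009 -0.      0.0249]
```

View pics/s8.png

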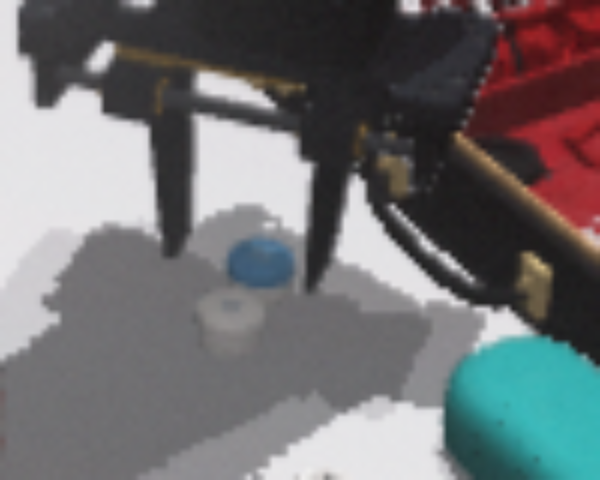

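```bash
python3 -c "
from h import *
p=eyes.read_camera('scene')
f=lambda u,v,z:print((u,v),z,at(p,(u/6+280,v/6+180),z).round(1))
f(175,256,31);f(315,291,31);f(262,260,17);f(230,305,17)
f(460,140,85);f(590,240,85);f(480,303,40)
"
```

```text
(175, 256) 31 [537.8 181.8  31. ]
(315, 291) 31 [571.3 129.4  31. ]
(262, 260) 17 [578.  172.7  17. ]
(230, 305) 17 [547.7 155.8  17. ]
(460, 140) 85 [638. 122.  85.]
(590, 240) 85 [633.8  41.6  85. ]
(480, 303) 40 [613.7  76.5  40. ]
```

{"op": "move_arm", "data": {"plan": [[[0, 0, 0], [0.001, 0.0005, 0.015], 0.2], [[0, 0, 0], [0.001, 0.0005, 0.025], 0.2], [[0, 0, 0], [0.001, 0.0005, 0.025], 0.2], [[0, 0, 0], [0.001, 0.0005, 0.025], -0.4], [[0, 0, 0], [0.001, 0.0005, 0.025], -0.7]]}}

```text
t: 16.52
eef_pos: [558.6, 163.5, 5.2]
tcp_rot: [-3.141, 0.0, -2.566]
ft_force: [0.4, -0.1, 0.1]
opening: 0.445
grip_force: 0.0
```

{"op": "move_arm", "data": {"plan": [[[0, 0, 0], [0, 0, 0], -1], [[0, 0, 0], [0, 0, 0], -1], [[0, 0, 0], [0, 0, 0], -1], [[0, 0, 0], [0, 0, 0], -1], [[0, 0, 0], [0, 0, 0], -1]]}}

```text
t: 17.15
eef_pos: [558.4, 163.4, 5.1]
tcp_rot: [3.142, 0.0, -2.566]
ft_force: [-2.2, -0.6, 3.6]
opening: 0.243
grip_force: 26.0
```

```bash
python3 -c "
from h import *
seq((559,162,90,0.575+np.pi),(430,-138,90,3.242))
"
```

```text
now [558.4 163.4   5.1] [ 3.142  0.    -2.566] f [-2.2 -0.6  3.6] open 0.243 grip 26.0 t 17.15 q [ 0.17  0.71  1.83  0.    0.6  -1.98]
0 turn [0.  0.  0.1] shift [ 0.0002 -0.0015 -0.0849]
1 turn [ 0.  -0.  27.2] shift [ 0.2714 -0.1816 -0.    ]
```

{"op": "move_arm", "data": {"plan": [[[0, 0, 0], [0, 0, 0], -1], [[0, 0, 0], [0, 0, -0.02], -1], [[0, 0, 0], [0, 0, -0.05], -1], [[0, 0, 0], [0, 0, -0.085], -1], [[0, 0, 0], [0, 0, -0.085], -1]]}}

```text
t: 17.77
eef_pos: [559.6, 163.7, 92.0]
tcp_rot: [-3.14, 0.004, -2.566]
ft_force: [0.1, -0.8, -0.7]
opening: 0.245
grip_force: 26.4
```

```bash
python3 -c "
from h import *
seq((430,-138.5,90,3.242))
p=eyes.read_camera('scene')
cv2.imwrite('pics/s9.png',cv2.resize(p['img'][160:260,270:400,::-1],None,fx=5,fy=5))
"
```

```text
now [559.6 163.7  92. ] [-3.14   0.004 -2.566] f [ 0.1 -0.8 -0.7] open 0.245 grip 26.4 t 17.775 q [ 0.17  0.58  1.79  0.    0.77 -1.98]
0 turn [-0.   0.3 27.3] shift [ 0.2733 -0.1828  0.0012]
```

View pics/s9.png

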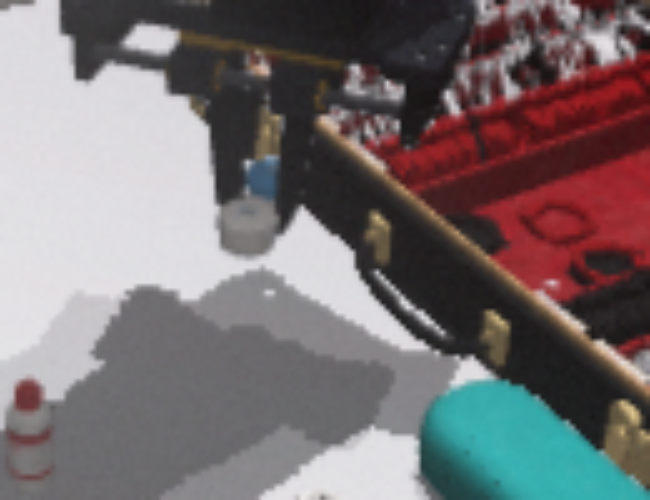

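```bash
python3 -c "
from h import *
p=eyes.read_camera('scene')
w=at(p,(270+248/5,160+213/5),106); print(w, 'exp',559.6-19*np.cos(.575),163.7-19*np.sin(.575))
I=p['img'].astype(int)[185:210,310:332]; vv,uu=np.nonzero(I[:,:,2]-I[:,:,0]>40); print(len(uu),at(p,(uu.mean()+310,vv.mean()+185),106))
"
```

```text
[545.85049848 153.13007087 106.        ] exp 543.6553462540076 153.36713897701077
29 [568.90250886 173.38616723 106.        ]
```

{"op": "move_arm", "data": {"plan": [[[0, 0, 5], [0.045, -0.03, 0], -1], [[0, 0, 10], [0.09, -0.06, 0], -1], [[0, 0, 15], [0.136, -0.091, 0], -1], [[0, 0, 20], [0.182, -0.122, 0], -1], [[0, 0, 25], [0.228, -0.152, 0], -1]]}}

```text
t: 18.5
eef_pos: [448.7, -89.5, 88.9]
tcp_rot: [3.141, -0.001, -3.005]
ft_force: [1.6, -0.3, 0.3]
opening: 0.246
grip_force: 26.4
```

```bash
python3 -c "
from h import *
seq((431,-138.5,60,3.242))
"
```

```text
now [448.7 -89.5  88.9] [ 3.141e+00 -1.000e-03 -3.005e+00] f [ 1.6 -0.3  0.3] open 0.246 grip 26.4 t 18.5 q [-0.34  0.45  2.09  0.    0.6  -2.05]
0 turn [ 0.  -0.1  2.1] shift [ 0.0242 -0.0461  0.0289]
```

{"op": "move_arm", "data": {"plan": [[[0, 0, 2], [0.024, -0.046, 0.01], -1], [[0, 0, 2], [0.024, -0.046, 0.04], -1], [[0, 0, 2], [0.024, -0.046, 0.05], -1], [[0, 0, 2], [0.024, -0.046, 0.05], -1], [[0, 0, 2], [0.024, -0.046, 0.05], -1]]}}

```text
t: 19.12
eef_pos: [433.0, -136.6, 40.3]
tcp_rot: [-3.142, 0.0, -3.036]
ft_force: [0.6, -0.5, -0.8]
opening: 0.24
grip_force: 26.4
```

```bash
python3 -c "
from h import *
seq((431,-138.5,12.5,3.242))
p=eyes.read_camera('scene')
I=p['img'].astype(int)[290:350,330:400]; b=(I[:,:,2]-I[:,:,0]>40); vv,uu=np.nonzero(b); print(len(uu),at(p,(uu.mean()+330,vv.mean()+290),53) if len(uu) else 0)
"
```

```text
now [ 433.  -136.6   40.3] [-3.142  0.    -3.036] f [ 0.6 -0.5 -0.8] open 0.24 grip 26.4 t 19.125 q [-0.45  0.54  2.13  0.    0.46 -2.13]
0 turn [-0.   0.   0.3] shift [ 0.0022 -0.0016  0.0278]
20 [ 448.97031317 -135.75273324   53.        ]
```

{"op": "move_arm", "data": {"plan": [[[0, 0, 0.3], [0.002, -0.0017, 0.008], -1], [[0, 0, 0.3], [0.002, -0.0017, 0.015], -1], [[0, 0, 0.3], [0.002, -0.0017, 0.02], -1], [[0, 0, 0.3], [0.002, -0.0017, 0.024], -1], [[0, 0, 0.3], [0.002, -0.0017, 0.028], -1]]}}

```text
t: 19.8
eef_pos: [431.1, -139.1, 11.9]
tcp_rot: [-3.141, 0.001, -3.042]
ft_force: [4.7, 11.5, 21.6]
opening: 0.238
grip_force: 27.8
```

{"op": "move_arm", "data": {"plan": [[[0, 0, 0], [0, 0, 0], -1], [[0, 0, 0], [0, 0, 0], -1]]}}

```text
t: 20.05
eef_pos: [430.8, -139.1, 11.9]
tcp_rot: [3.142, 0.0, -3.042]
ft_force: [-0.3, -0.2, 0.6]
opening: 0.222
grip_force: 31.1
```

{"op": "move_arm", "data": {"plan": [[[0, 0, 0], [0, 0, 0], -0.15], [[0, 0, 0], [0, 0, 0], -0.15], [[0, 0, 0], [0, 0, 0], -0.15]]}}

```text
t: 20.42
eef_pos: [430.8, -139.0, 12.0]
tcp_rot: [3.141, 0.0, -3.042]
ft_force: [-0.1, 0.3, -0.1]
opening: 0.417
grip_force: 0.0
```

{"op": "move_arm", "data": {"plan": [[[0, 0, 0], [0, 0, -0.03], -0.15], [[0, 0, 0], [0, 0, -0.08], -0.15], [[0, 0, 0], [0, 0, -0.1], -0.15]]}}

```text
t: 20.8
eef_pos: [431.3, -139.3, 114.2]
tcp_rot: [-3.14, 0.002, -3.042]
ft_force: [0.8, 0.1, -0.4]
opening: 0.422
grip_force: 0.0
```

```bash
python3 -c "
from h import *
seq((416,152,110,3.5),(416,152,110,3.14))
"
```

```text
now [ 431.3 -139.3  114.2] [-3.140e+00  2.000e-03 -3.042e+00] f [ 0.8  0.1 -0.4] open 0.422 grip 0.0 t 20.8 q [-0.46  0.4   2.08  0.    0.66 -2.13]
0 turn [ -0.1   0.1 -14.8] shift [-0.0137  0.2913  0.0038]
1 turn [ 0.  -0.  20.6] shift [0. 0. 0.]
```

{"op": "move_arm", "data": {"plan": [[[0, 0, 0], [-0.003, 0.055, 0.003], 0.3], [[0, 0, 2], [-0.006, 0.11, 0.003], 0.3], [[0, 0, 4], [-0.009, 0.165, 0.003], 0.3], [[0, 0, 5.8], [-0.012, 0.22, 0.003], 0.3], [[0, 0, 5.8], [-0.0135, 0.275, 0.003], 0.3]]}}

```text
t: 21.42
eef_pos: [416.7, 137.7, 109.1]
tcp_rot: [3.141, 0.0, 3.139]
ft_force: [0.0, -0.3, 0.0]
opening: 0.649
grip_force: 0.0
```

```bash
python3 -c "
from h import *
seq((415.5,151.5,75,3.14),(415.5,151.5,16,3.14))
"
```

```text
now [416.7 137.7 109.1] [3.141 0.    3.139] f [ 0.  -0.3  0. ] open 0.649 grip 0.0 t 21.425 q [ 0.17  0.4   2.12  0.    0.63 -1.4 ]
0 turn [ 0.  0. -0.] shift [0.0012 0.0138 0.0341]
1 turn [0. 0. 0.] shift [ 0.    -0.     0.059]
```

{"op": "move_arm", "data": {"plan": [[[0, 0, 0], [0.0012, 0.0138, 0.015], 0.3], [[0, 0, 0], [0.0012, 0.0138, 0.028], 0.3], [[0, 0, 0], [0.0012, 0.0138, 0.028], 0.3], [[0, 0, 0], [0.0012, 0.0138, 0.028], 0.3]]}}

```text
t: 21.92
eef_pos: [416.0, 148.9, 81.1]
tcp_rot: [3.142, -0.0, 3.138]
ft_force: [-0.1, 0.6, -0.0]
opening: 0.65
grip_force: 0.0
```

```bash
python3 -c "
from h import *
seq((415.5,151.5,16,3.14))
p=eyes.read_camera('scene')
for r in eyes.cut_out(p,'drops_bottle')[:2]:
  vv,uu=np.nonzero(r['mask']); print(r['score'],len(uu),uu.min(),uu.max(),vv.min(),vv.max(),at(p,r['uv'],29))
for r in eyes.cut_out(p,'lens_case')[:3]: print('lens',r['score'],r['mask'].sum(),rect(p,r['mask'],20))
I=p['img'].astype(int)[290:350,330:400]; b=(I[:,:,2]-I[:,:,0]>40); vv,uu=np.nonzero(b); print('blue',len(uu),at(p,(uu.mean()+330,vv.mean()+290),25))
"
```

```text
now [416.  148.9  81.1] [ 3.142 -0.     3.138] f [-0.1  0.6 -0. ] open 0.65 grip 0.0 t 21.925 q [ 0.19  0.45  2.13  0.    0.56 -1.37]
0 turn [ 0.  -0.  -0.1] shift [0.0005 0.0026 0.0651]
0.56 171 271 280 236 257 [421.9584599  153.46781773  29.        ]
lens 0.91 492 (array([ 432.4, -138.7], dtype=float32), [36.8, 77.2], 0.118)
blue 171 [ 450.00789647 -137.62193647   25.        ]
```

{"op": "move_arm", "data": {"plan": [[[0, 0, 0], [0.0, 0.0026, 0.03], 0.3], [[0, 0, 0], [0.0, 0.0026, 0.065], 0.3], [[0, 0, 0], [0.0, 0.0026, 0.065], 0.0], [[0, 0, 0], [0.0, 0.0026, 0.065], -0.3], [[0, 0, 0], [0.0, 0.0026, 0.065], -1]]}}

```text
t: 22.7
eef_pos: [416.3, 152.4, 17.1]
tcp_rot: [3.141, 0.002, 3.14]
ft_force: [0.7, -0.4, -0.0]
opening: 0.392
grip_force: 0.0
```

{"op": "move_arm", "data": {"plan": [[[0, 0, 0], [0, 0, 0], -1], [[0, 0, 0], [0, 0, 0], -1], [[0, 0, 0], [0, 0, 0], -1], [[0, 0, 0], [0, 0, 0], -1], [[0, 0, 0], [0, 0, 0], -1]]}}

```text
t: 23.32
eef_pos: [416.1, 152.4, 16.6]
tcp_rot: [3.141, 0.001, 3.14]
ft_force: [-0.5, -0.2, 8.6]
opening: 0.244
grip_force: 29.0
```

```bash
python3 -c "
from h import *
seq((416,151.5,90,3.14),(427,-66,90,3.14))
"
```

```text
now [416.1 152.4  16.6] [3.141e+00 1.000e-03 3.140e+00] f [-0.5 -0.2  8.6] open 0.244 grip 29.0 t 23.325 q [ 0.2   0.59  2.17  0.    0.38 -1.37]
0 turn [ 0.   0.1 -0. ] shift [-0.     -0.0009 -0.0734]
1 turn [0. 0. 0.] shift [-0.0113 -0.2175 -0.    ]
```

{"op": "move_arm", "data": {"plan": [[[0, 0, 0], [0, 0, -0.045], -1], [[0, 0, 0], [-0.003, -0.05, -0.045], -1], [[0, 0, 0], [-0.006, -0.105, -0.045], -1], [[0, 0, 0], [-0.009, -0.16, -0.045], -1], [[0, 0, 0], [-0.012, -0.217, -0.045], -1]]}}

```text
t: 23.95
eef_pos: [427.4, -66.4, 61.3]
tcp_rot: [-3.141, 0.001, 3.14]
ft_force: [0.7, 1.0, -0.5]
opening: 0.238
grip_force: 29.0
```

{"op": "move_arm", "data": {"plan": [[[0, 0, 0], [0, 0, 0], -1], [[0, 0, 0], [0, 0, 0], -1]]}}

```text
t: 24.2
eef_pos: [427.1, -64.5, 61.0]
tcp_rot: [3.141, -0.0, 3.139]
ft_force: [0.8, -0.5, -0.5]
opening: 0.241
grip_force: 29.0
```

```bash
python3 -c "
from h import *
seq((428,-66,61,3.14),(428,-66,40,3.14))
"
```

```text
now [427.1 -64.5  61. ] [ 3.141 -0.     3.139] f [ 0.8 -0.5 -0.5] open 0.241 grip 29.0 t 24.2 q [-0.3   0.48  2.17  0.    0.49 -1.87]
0 turn [ 0.  -0.  -0.1] shift [-0.0009 -0.0015  0.    ]
1 turn [0. 0. 0.] shift [ 0.    -0.     0.021]
```

{"op": "move_arm", "data": {"plan": [[[0, 0, 0], [-0.0009, -0.0015, 0.01], -1], [[0, 0, 0], [-0.0009, -0.0015, 0.018], -1], [[0, 0, 0], [-0.0009, -0.0015, 0.018], -1]]}}

```text
t: 24.58
eef_pos: [427.9, -65.4, 42.1]
tcp_rot: [3.141, -0.002, 3.141]
ft_force: [0.8, 0.5, -0.4]
opening: 0.243
grip_force: 29.0
```

```bash
python3 -c "
from h import *
seq((428,-66,24,3.14))
p=eyes.read_camera('scene')
def px(x,y,z):
  q=np.linalg.inv(p['extrinsics'])@np.array([x,y,z,1]); u=p['K']@np.array([q[0],-q[1],-q[2]]); return (u[:2]/u[2]).round(1)
print(px(428,-66,26.5),px(428,-66,7.4))
g=p['img'][280:330,318:358]
G=g.astype(int)
for v in range(50): print(280+v,''.join('R' if r-gg>40 else '.:-=+*#%@'[min(8,int((r+gg+b)/3/26))] for r,gg,b in G[v]))
"
```

```text
now [427.9 -65.4  42.1] [ 3.141e+00 -2.000e-03  3.141e+00] f [ 0.8  0.5 -0.4] open 0.243 grip 29.0 t 24.575 q [-0.3   0.52  2.18  0.    0.44 -1.88]
0 turn [ 0.  -0.1  0.1] shift [-0.0001 -0.0006  0.0181]
[338.  304.1] [337.4 310.4]
280 ++****####*::::::::::::------:::::::----
281 +******#=-+::::::::::::-----:::::::-----
282 ******=-:-+:::::::::::-------:::.::-----
283 *****=::---:::::::::::--:::--:::.::::---
284 ****+=:--:::::::::::::---::---:::::::---
285 ***+++++::::::::::::::::-::::--::::::::-
286 *++++++=::::::::::-=:::::::::::-::::::::
287 ++++++=::::::::::-++R::::::::::--:::::::
288 =+++=-:::::::::::=+*=R::::::::::---:::::
289 +++=:::::::::::::++**+::::::::::-==-::::
290 +=--:::::::::::::++***::.::::::::---::::
291 =::::::::::::::::++**=:.:::::::::::-::.:
292 -::::::::::::::::=+++=::::::::.:::::::::
293 :::::::::::::::::-=++=::::::::::::::::::
294 ::::::::::::::::--RR-:::::::::::::::::::
295 ::::::::::::::::-==RR:::::::::::::::::.:
296 ::::::::::::::::-===-:::::.:::::::::::.:
297 ::::::::::::::::-====::::::.::.:::::::.:
298 ::::::::::::::::-+++=:::::::::::::::::::
299 :::::::::
[... 681 characters left out ...]
:::::---:::::::::::::::::
315 ::::::::::::::::::::::::::::::::::::::::
316 ::::::::::::::::::::::::::::::::::::::::
317 ::::::::::::::::::::::::::::::::::::::::
318 ::::::::::::::::::::::::::::::::::::::::
319 ::::::::::::::::::::::::::::::::::::::::
320 ::::::::::::::::::::::::::::::::::::::::
321 ::::::::::::::::::::::::::::::::::::::::
322 ::::::::::::::::::::::::::::::::::::::::
323 ::::::::::::::::::::::::::::::::::::::::
324 ::::::::::::::::::::::::::::::::::::::::
325 ::::::::::::::::::::::::::::::::::::::::
326 ::::::::::::::::::::::::::::::::::::::::
327 :::::::::::::::::::::::::::::::::::=++++
328 :::::::::::::::::::::::::::::::::=++*+**
329 ::::::::::::::::::::::::::::::::-+******
```

{"op": "move_arm", "data": {"plan": [[[0, 0, 0], [0.001, 0, 0.004], -1], [[0, 0, 0], [0.001, 0, 0.008], -1], [[0, 0, 0], [0.001, 0, 0.012], -1], [[0, 0, 0], [0.001, 0, 0.015], -1], [[0, 0, 0], [0.001, 0, 0.018], -1]]}}

```text
t: 25.25
eef_pos: [427.3, -66.2, 24.7]
tcp_rot: [3.141, -0.0, 3.14]
ft_force: [0.1, 0.2, -1.4]
opening: 0.242
grip_force: 29.0
```

{"op": "move_arm", "data": {"plan": [[[0, 0, 0], [0, 0, 0], -1], [[0, 0, 0], [0, 0, 0], -1]]}}

```text
t: 25.5
eef_pos: [427.3, -66.2, 25.0]
tcp_rot: [3.142, 0.0, 3.14]
ft_force: [0.5, -0.9, -0.2]
opening: 0.244
grip_force: 29.0
```

{"op": "move_arm", "data": {"plan": [[[0, 0, 0], [0, 0, 0.0013], -1], [[0, 0, 0], [0, 0, 0.0013], -1], [[0, 0, 0], [0, 0, 0.0013], -0.9]]}}

```text
t: 25.88
eef_pos: [427.6, -66.3, 24.0]
tcp_rot: [-3.141, 0.001, 3.14]
ft_force: [-0.8, 0.1, 5.4]
opening: 0.239
grip_force: 29.3
```

{"op": "move_arm", "data": {"plan": [[[0, 0, 0], [0, 0, 0], -0.25], [[0, 0, 0], [0, 0, 0], -0.15], [[0, 0, 0], [0, 0, 0], -0.15], [[0, 0, 0], [0, 0, 0], -0.15]]}}

```text
t: 26.38
eef_pos: [427.3, -66.2, 23.6]
tcp_rot: [3.141, -0.0, 3.14]
ft_force: [0.2, -0.0, -0.6]
opening: 0.424
grip_force: 0.0
```

{"op": "move_arm", "data": {"plan": [[[0, 0, 0], [0, 0, -0.03], -0.15], [[0, 0, 0], [0, 0, -0.08], -0.15], [[0, 0, 0], [0, 0, -0.13], -0.15], [[0, 0, 0], [0, 0.05, -0.17], -0.15], [[0, 0, 0], [0, 0.1, -0.17], -0.15]]}}

```text
t: 27.0
eef_pos: [428.4, 34.6, 196.3]
tcp_rot: [-3.141, 0.006, 3.138]
ft_force: [1.2, -0.5, 0.3]
opening: 0.426
grip_force: 0.0
```

{"op": "move_arm", "data": {"plan": [[[0, 0, 0], [0, 0.05, 0], -0.15], [[0, 0, 0], [0, 0.1, 0], -0.15], [[0, 0, 0], [0, 0.15, 0], -0.15], [[0, 0, 0], [0, 0.2, 0], -0.15], [[0, 0, 0], [0, 0.2, 0], -0.15]]}}

```text
t: 27.62
eef_pos: [427.3, 236.3, 193.4]
tcp_rot: [3.141, -0.0, -3.14]
ft_force: [0.3, -1.1, -0.6]
opening: 0.425
grip_force: 0.0
```

```bash
python3 -c "
from h import *
p=eyes.read_camera('scene'); q=eyes.read_camera('top')
a=cv2.resize(p['img'][255:395,265:455,::-1],(570,420),interpolation=cv2.INTER_CUBIC)
b=cv2.resize(q['img'][190:265,335:450,::-1],(230*2,300),interpolation=cv2.INTER_CUBIC)[:, :]
c=np.zeros((590,790,3),np.uint8); c[:420,:570]=a; 
b=cv2.resize(b,(220,143)); c[430:573,:220]=b
b2=cv2.resize(p['img'][285:345,325:385,::-1],(220,220),interpolation=cv2.INTER_CUBIC); c[:220,570:]=b2
cv2.imwrite('pics/final.png',c)
for o,z in dict(penlight=20,screwdriver=15,lens_case=22,drops_bottle=60).items():
  for n,i in(('scene',p),('top',q)):
    for r in eyes.cut_out(i,o)[:2]: print(o,n,round(r['score'],2),rect(i,r['mask'],z))
"
```

```text
penlight scene 0.63 (array([ 428.3, -139.9], dtype=float32), [76.5, 174.7], 0.113)
penlight scene 0.54 (array([420.4,   3.9], dtype=float32), [18.2, 130.2], 0.123)
penlight top 0.74 (array([416.3,   6.5], dtype=float32), [13.2, 119.2], 0.086)
screwdriver scene 0.53 (array([ 457. , -210.7], dtype=float32), [10.5, 64.1], 0.117)
screwdriver scene 0.48 (array([431.1, -64. ], dtype=float32), [81.2, 178.3], 0.113)
screwdriver top 0.58 (array([ 454.2, -210.5], dtype=float32), [10.9, 55.6], 0.095)
lens_case scene 0.87 (array([ 431.3, -140.5], dtype=float32), [35.1, 76.9], 0.117)
lens_case scene 0.51 (array([543.9, 595.5], dtype=float32), [51.4, 77.1], 0.081)
lens_case top 0.56 (array([544.3, 607.8], dtype=float32), [24.5, 62.1], 0.04)
lens_case top 0.53 (array([ 428.4, -138.2], dtype=float32), [33.7, 67.9], 0.088)
drops_bottle scene 0.73 (array([415.5, -82.8], dtype=float32), [17.6, 56.8], 0.887)
drops_bottle top 0.64 (array([427., -62.], dtype=float32), [14.8, 20.9], 1.584)
```

View pics/final.png

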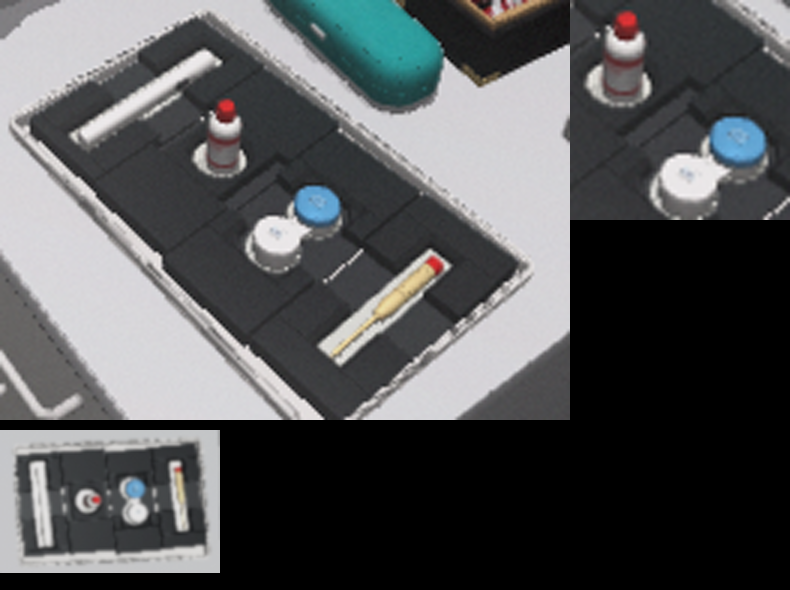

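The combined picture shows all four seated: torch in its slot (80,140)–(215,60), bottle upright in the well (225,160), lens case flat in the twin pocket (275,240)/(317,205), screwdriver in the short slot (335,350)–(435,265). The gripper is clear of everything.

```bash
python3 -c "
from cell import env
print(env.job_done())"
```

```text
the job is handed in; nothing more can be done
None
```

The torch, screwdriver, lens case and bottle are each seated in their own inserts, placed in the order asked; I left the spectacles and their case alone, and the job is handed in.

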